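# Press the sample case shut and stack it

## Task

One of the two sample cases in the sloping rack has its lid standing ajar: press that lid down, while the case lies in the rack, until it is fully shut. Then lift that case out and set it gently, lid up, on top of the column of cases on the cork mat, squarely in line with the case below. Leave the other case and everything else where they are.

Things in the scene. Friction and masses are not known exactly. Their poses are not given: they have to be found in the camera images.
- rack: fixed rack; aluminium deck 130 x 270 mm (y) sloped 30 degrees, low at -x, high at +x, centre 62 mm above the table; two bays centred at y = -70 and +70 mm, a case in each, lying on two 10 mm high runners against a stop lip at the low end (50 mm wide, 6 mm thick, 12 mm above the runners); origin under its centre on the table, z up
- case_a: black plastic case, body 84 (x) x 60 (y) x 31 mm high plus 9 mm white lid (set in 2 mm all round, thumb tab 3 mm past the -x end): 40 mm high shut, 0.17 kg; origin: centre of the underside; z out through the lid; it lies in one of the rack's bays, z leaning 30 degrees toward the rack's -x; the one to close and stack: its lid is ajar at the low (-x) edge
- lid_a (a joint): opening angle of case_a's lid, rad: 0 = flush and shut, 0.2 to 0.35 at the start; hinged along y at the case's high edge (x = +40 mm, 31 mm above the underside in the case's frame); stiff: stays where left, takes about 5 N at the free edge to push it
- lid_a_press (a point): point on the lid's top face, on its centre line, 12 mm in from the free edge (68 mm from the hinge); when shut it is at (-28, 0, 40) mm in the frame of case_a
- case_b: black plastic case, body 84 (x) x 60 (y) x 31 mm high plus 9 mm white lid (set in 2 mm all round, thumb tab 3 mm past the -x end): 40 mm high shut, 0.17 kg; origin: centre of the underside; z out through the lid; identical but already shut, in the rack's other bay; leave it
- mat: fixed cork mat, 210 (x) x 150 (y) x 3 mm, under the column; origin at its underside's centre
- column_low: black plastic case, body 84 (x) x 60 (y) x 31 mm high plus 9 mm white lid (set in 2 mm all round, thumb tab 3 mm past the -x end): 40 mm high shut, 0.17 kg; origin: centre of the underside; z out through the lid; shut, lies flat on the mat, bottom of the column
- column_top: black plastic case, body 84 (x) x 60 (y) x 31 mm high plus 9 mm white lid (set in 2 mm all round, thumb tab 3 mm past the -x end): 40 mm high shut, 0.17 kg; origin: centre of the underside; z out through the lid; shut, lies squarely on column_low; its lid's top, 40 mm above its origin, is where case_a goes
- oil_bottle: small amber bottle, 28 mm diameter, 60 mm high, at the +x end of the mat behind the column; bystander, origin at the centre of its underside
- objective: brass microscope objective standing up, 32 mm diameter, 50 mm high; bystander, origin at the centre of its underside
- petri: clear round dish with lid, 64 mm diameter, 16 mm high; bystander, origin at the centre of its underside
- beaker: glass beaker, 60 mm diameter, 70 mm high; bystander, origin at the centre of its underside
- tip_box: blue box with clear top, 85 x 120 x 70 mm; bystander, origin at the centre of its underside
- reagent: white bottle, 70 mm diameter, 150 mm high; bystander, origin at the centre of its underside
Mind the look-alikes: they are no part of the job. Leave any pink or red look-alike of the case_a alone.

How it is judged:
By the outcome, as a careful person would: the job done as asked, in the order asked, and still so for the second after the job is handed in, with the robot touching nothing.
It also fails if it takes over 53 s, if anything falls off the work surface, if the arm or the gripper's body presses on something with over 40 N, if the wrist force passes 120 N, or if a joint passes its speed limit or range.

## Robot

A 6-joint arm with a two-finger parallel gripper is mounted at the origin on the work surface. World frame = base frame: x ahead of the robot, y to its left, z up, the work surface at z = 0. Lengths are in mm, angles in rad, forces in N, time in s.
With the tool pointing down it reaches from about 350 to 975 mm from the base axis. Payload 7.1 kg.
Tool frame: the origin (TCP) lies midway between the tips of the shut fingers; the grasp point (between the pads) lies 19 mm behind it; z points along the fingers, y is the line along which they close (so a half turn about z gives the same grasp; the last joint's range is limited). The gripper opens to 88 mm and grips with 3 to 60 N. Pads are 20 mm wide; open, the fingers measure 115 mm over their backs; the gripper's body (75 mm by 178 mm) begins 61 mm behind the grasp point.
Start: joints at [1.198, 0.423, 1.63, -0, 1.089, -0.019], TCP at [216.508, 586.284, 222.675] pointing down, gripper open.
Joint ranges: [-3, 3], [-0.9, 2.11], [0.09, 2.58], [-1.31, 4.45], [0.11, 2.69], [-2.54, 2.54]. Speed limits (rad/s): [2.39, 2.39, 3.01, 3.14, 3.14, 3.14].

## Interface

Orientations are given as a rotation vector (axis times angle).
In Python, from workcell import ctrl gives the robot as it stands.
- The arm moves only by the shell command python3 -m pendant 'ROWS'. ROWS is a JSON object of lists of equal length, an entry for each row: "grip": the opening, from -1 (shut) to 1 (fully open); "linear": the shift along the tool's x, y, z in mm, a list of three; "angular": the turn, a rotation vector about the tool's x, y, z in rad, a list of three. In form: {"grip": [grip, ...], "linear": [[tx, ty, tz], ...], "angular": [[ax, ay, az], ...]}. A call has 1 to 12 rows; each row shifts and turns the commanded pose from where the row before left it, along the tool's axes as they then stand; what a row does not reach is not made up. A row lasts 1/12 s, in which the tool goes at most 41.7 mm and 7.16 degrees, less where a joint would pass 70% of its speed; a pose out of reach is approached as far as the arm can. A call with a gripper value outside its range is refused whole. The fingers move at their own pace and stop on an object; the grip force is fixed at half the most. Time passes only in rows, so rows that do not move let the fingers close. It gives the time, the measured TCP pose, the force, the opening and the grip force at its end, in the units of the state.
- ctrl.get_obs(): the state, without advancing time (a new reading comes with each control period).
- ctrl.get_image(name): name is "scene" or "top" or "wrist"; returns the picture (480x640x3 uint8, red, green, blue); there is no depth.
- ctrl.camera_params(name): a dict with "vfov" (degrees; the focal length in pixels is half the picture's height over the tangent of half this angle, whatever the lens; pixels are square), "cx", "cy" (the principal point, pixels), "k1" (the pictures are not rectified: a ray, as slopes to the right and down, at radius r is drawn at 1 + k1 r^2 times it, then the intrinsics apply), "R" (3x3) and "t" (3): a world point X has camera coordinates R X + t; the wrist camera has in their place "T_tool_cam" (4x4, takes a point from camera to tool coordinates, whose origin is the TCP and whose axes are the flange's). Camera axes: x right, y down, z forward; pixel columns grow to the right and rows downward; lengths in mm; the calibration is good to about 2 mm. A picture is of the moment at which its call begins: read the wrist's pose just before it. camera_params takes no time and is no camera call.
- ctrl.close_job(): hands the job in; it is judged then, once.
The state is a dict: "t": time; "qpos": joint angles; "qvel": joint speeds; "joint_torque": joint torques, N m; "ee_pos": TCP position; "orientation": TCP orientation; "ft_force": force on the tool from outside, world axes, zero at the start; "moment": the same for the moment, N m; "width": finger opening in mm; "grasp_force": force on a finger pad.
Only numpy, scipy, OpenCV 4.12 (cv2) and the standard library are available. Lean on these libraries where they do the work, as an engineer would, in place of code of your own. Each camera call takes 0.05 s, during which the arm holds its last target. There are 200 camera calls.

## Working session

There is one attempt and no reset: what is moved stays moved. The work goes in short steps, Python scripts to look and compute and a shell command to move; the robot and the scene stay as the last step left them, time stands still between calls to the robot, and variables do not carry over. Pictures are saved under pics/ and viewed, at most 10 in all, crops included, and the job is handed in when it is done.

```bash
mkdir -p pics; ls; python3 - <<'E'
from workcell import ctrl
import cv2,numpy as np
o=ctrl.get_obs(); print({k:np.round(v,3).tolist() for k,v in o.items()})
for n in ['scene','top','wrist']:
    p=ctrl.camera_params(n); print(n,{k:np.round(v,4).tolist() for k,v in p.items()})
    cv2.imwrite(f'pics/{n}0.png',ctrl.get_image(n)[:,:,::-1])
E
```

```text
pics
{'t': 0.0, 'qpos': [1.198, 0.424, 1.631, 0.0, 1.089, -0.019], 'qvel': [-0.001, 0.003, 0.001, -0.0, -0.003, -0.0], 'joint_torque': [0.001, -54.461, -27.366, 0.064, 0.023, -0.0], 'ee_pos': [216.298, 585.791, 221.93], 'orientation': [-0.553, -3.092, 0.002], 'ft_force': [0.821, 0.039, -0.682], 'moment': [0.074, 0.021, 0.078], 'grasp_force': 0.0, 'width': 88.229}
scene {'vfov': 49.0743, 'cx': 324.8413, 'cy': 232.7775, 'k1': 0.0384, 'R': [[0.4654, 0.8851, 0.0097], [0.6306, -0.3239, -0.7053], [-0.6211, 0.3343, -0.7089]], 't': [-222.28, -291.4672, 1582.369]}
top {'vfov': 56.4798, 'cx': 325.5385, 'cy': 231.8424, 'k1': -0.1027, 'R': [[-0.0082, -1.0, -0.004], [-0.9854, 0.0088, -0.1699], [0.1699, 0.0025, -0.9855]], 't': [-6.5218, 558.346, 1243.7111]}
wrist {'vfov': 69.859, 'cx': 323.6689, 'cy': 240.3135, 'k1': -0.0648, 'T_tool_cam': [[0.0002, -0.97, -0.2432, 66.6786], [1.0, -0.0, 0.0007, 0.2861], [-0.0007, -0.2432, 0.97, -162.5263], [0.0, 0.0, 0.0, 1.0]]}
```

View pics/scene0.png

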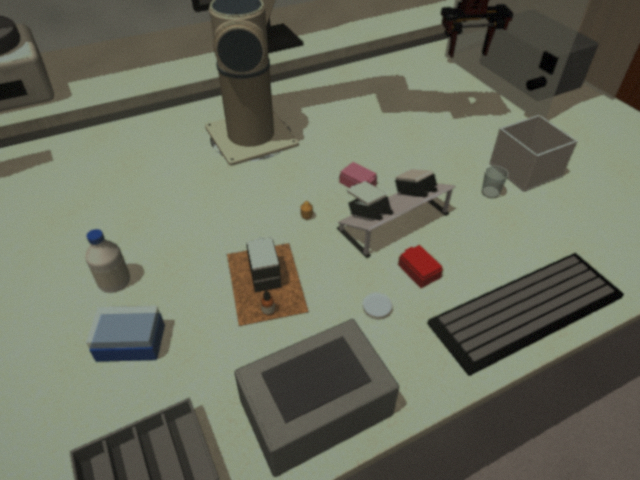

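View pics/top0.png

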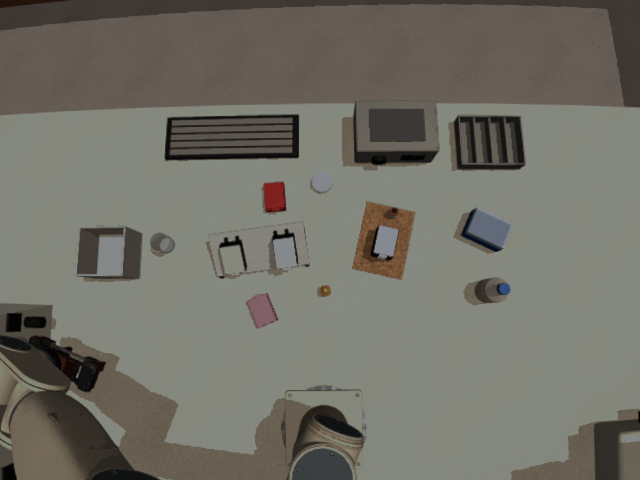

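The scene view shows the rack with the ajar lid on the left case, near (368,200). In the top view that is the case at (285,250). The column is at (385,242) in the top view, with the oil bottle at (394,211).

```bash
cat > h.py <<'E'
import numpy as np,cv2
from scipy.spatial.transform import Rotation as Ro
from workcell import ctrl
def cam(n,o=None):
    p=ctrl.camera_params(n); f=240/np.tan(np.radians(p['vfov'])/2)
    if n=='wrist':
        T=np.array(p['T_tool_cam']); Rt=Ro.from_rotvec(o['orientation']).as_matrix()
        A=Rt@T[:3,:3]; c=Rt@T[:3,3]+np.array(o['ee_pos'])
    else:
        A=np.array(p['R']).T; c=-A@np.array(p['t'])
    return dict(f=f,cx=p['cx'],cy=p['cy'],k=p['k1'],A=A,c=c)
def ray(C,u,v):
    d=np.array([(u-C['cx'])/C['f'],(v-C['cy'])/C['f']]); s=d.copy()
    for _ in range(30): s=d/(1+C['k']*(s@s))
    return C['c'],C['A']@np.array([*s,1])
def onz(C,uv,z):
    c,d=ray(C,*uv); return c+d*(z-c[2])/d[2]
def tri(obs):
    M=np.zeros((3,3));b=np.zeros(3)
    for C,uv in obs:
        c,d=ray(C,*uv);d=d/np.linalg.norm(d);P=np.eye(3)-d[:,None]*d;M+=P;b+=P@c
    X=np.linalg.solve(M,b)
    return X,[np.linalg.norm(np.cross(X-ray(C,*uv)[0],(lambda d:d/np.linalg.norm(d))(ray(C,*uv)[1]))) for C,uv in obs]
def proj(C,X):
    p=C['A'].T@(np.array(X)-C['c']); s=p[:2]/p[2]; s=s*(1+C['k']*(s@s)); return s*C['f']+[C['cx'],C['cy']]
def snap(n,name):
    o=ctrl.get_obs(); im=ctrl.get_image(n)[:,:,::-1].copy(); cv2.imwrite(f'pics/{name}.png',im)
    import pickle; C=cam(n,o); pickle.dump(C,open(f'pics/{name}.pkl','wb')); return C,im
E
python3 - <<'E'
from h import *
C=cam('top')
for n,uv,z in [('A',(285,250),90),('B',(232,257),90),('rackTL',(210,235),95),('rackTR',(306,223),95),('col',(387,240),83),('mat tl',(369,203),3),('tr',(414,211),3),('br',(403,278),3),('bl',(354,270),3)]: print(n,onz(C,uv,z).round())
o=ctrl.get_obs();print(Ro.from_rotvec(o['orientation']).as_matrix().round(3))
E
```

```text
A [501. 102.  90.]
B [482. 250.  90.]
rackTL [544. 312.  95.]
rackTR [576.  43.  95.]
col [ 527. -184.   83.]
mat tl [ 653. -144.    3.]
tr [ 628. -279.    3.]
br [ 426. -239.    3.]
bl [451. -94.   3.]
[[-0.938  0.346 -0.   ]
 [ 0.346  0.938 -0.001]
 [ 0.    -0.001 -1.   ]]
```

```bash
python3 -m pendant '{"grip":[-1,-1,-1,-1,-1,-1,-1,-1,-1,-1,-1,-1],"linear":[[-32,-26,-2],[-32,-26,-2],[-32,-26,-2],[-32,-26,-2],[-32,-26,-2],[-32,-26,-2],[-32,-26,-2],[-32,-26,-2],[-32,-26,-2],[-32,-26,-2],[-32,-26,-2],[-32,-26,-2]],"angular":[[0,0,0],[0,0,0],[0,0,0],[0,0,0],[0,0,0],[0,0,0],[0,0,0],[0,0,0],[0,0,-0.118],[0,0,-0.118],[0,0,-0.118],[0,0,-0.118]]}'; python3 -m pendant '{"grip":[-1,-1],"linear":[[0,0,0],[0,0,0]],"angular":[[0,0,0],[0,0,0]]}'; python3 - <<'E'
from h import *
C,im=snap('wrist','w1')
o=ctrl.get_obs();print(Ro.from_rotvec(o['orientation']).as_matrix().round(3),C['c'])
E
```

```text
t: 1.15
ee_pos: [482.5, 184.7, 246.2]
orientation: [0.139, -3.138, 0.0]
ft_force: [0.5, 0.5, 0.1]
width: 11.3
grasp_force: 0.0
t: 1.32
ee_pos: [483.5, 185.3, 246.0]
orientation: [0.124, -3.139, -0.0]
ft_force: [-0.8, 0.4, -0.1]
width: 0.9
grasp_force: 0.0
[[-0.997 -0.08  -0.001]
 [-0.08   0.997 -0.   ]
 [ 0.001  0.    -1.   ]] [417.14991122 180.54825572 408.49168662]
```

View pics/w1.png

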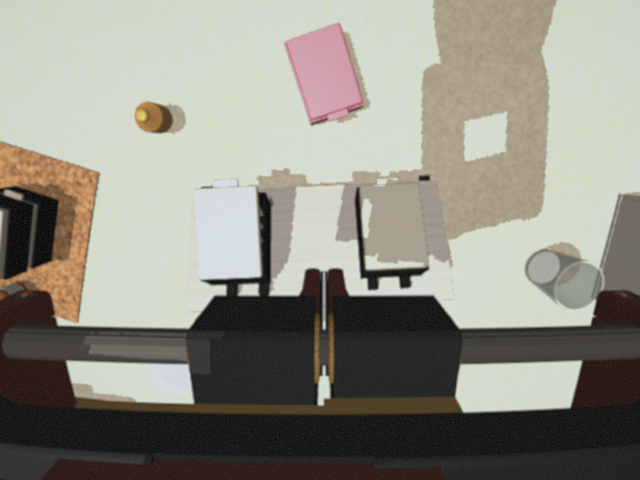

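View w1 shows case A's lid with corners near (195,188), (258,187), (198,276) and (262,284), and its tab at the top. Case B is at (393,225). I'll take two more views that also cover the column.

```bash
python3 -m pendant '{"grip":[-1,-1,-1,-1,-1,-1,-1],"linear":[[8,-32,0],[8,-32,0],[8,-32,0],[8,-32,0],[8,-32,0],[0,0,0],[0,0,0]],"angular":[[0,0,0],[0,0,0],[0,0,0],[0,0,0],[0,0,0],[0,0,0],[0,0,0]]}' >/dev/null; python3 -c "
from h import *
C,im=snap('wrist','w2');print(C['c'])"
python3 -m pendant '{"grip":[-1,-1,-1,-1,-1,-1,-1],"linear":[[0,-30,0],[0,-30,0],[0,-30,0],[0,-30,0],[0,-30,0],[0,0,0],[0,0,0]],"angular":[[0,0,0],[0,0,0],[0,0,0],[0,0,0],[0,0,0],[0,0,0],[0,0,0]]}'; python3 -c "
from h import *
C,im=snap('wrist','w3');print(C['c'])
a=cv2.imread('pics/w1.png')[150:310,170:450];b=cv2.imread('pics/w2.png')[100:320];c=im[100:320]
cv2.imwrite('pics/w23.png',np.vstack([b,c]))
cv2.imwrite('pics/w1c.png',cv2.resize(a,None,fx=2.8,fy=2.8,interpolation=cv2.INTER_CUBIC))"
```

```text
[388.67960275  19.13822899 408.55177109]
t: 2.58
ee_pos: [468.9, -124.9, 245.8]
orientation: [0.129, -3.139, -0.001]
ft_force: [-0.2, -0.1, 0.4]
width: 0.7
grasp_force: 0.0
[ 402.60435234 -129.91151458  408.37248048]
```

View pics/w23.png

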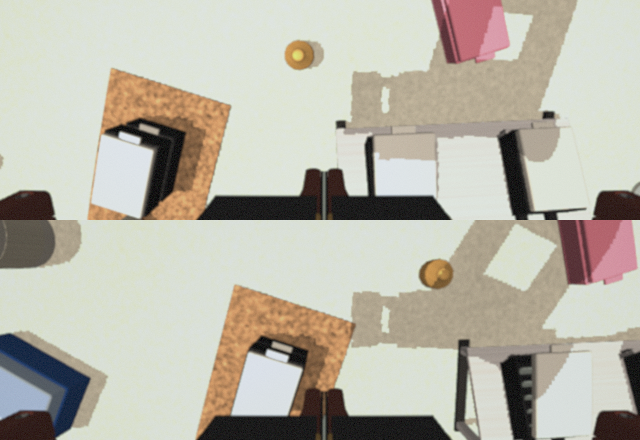

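View pics/w1c.png

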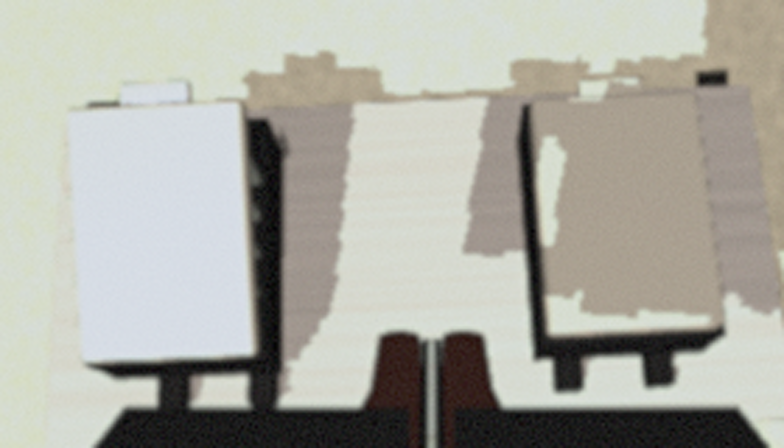

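w23 shows the fingers hiding the hinge ends of the column and case A. I'll take views from further back.

```bash
python3 -m pendant '{"grip":[-1,-1,-1,-1,-1],"linear":[[18,-24,0],[18,-24,0],[18,-24,0],[0,0,0],[0,0,0]],"angular":[[0,0,0],[0,0,0],[0,0,0],[0,0,0],[0,0,0]]}' >/dev/null; python3 -c "
from h import *
C,im=snap('wrist','w4');print(C['c'])"
python3 -m pendant '{"grip":[-1,-1,-1,-1,-1,-1],"linear":[[-2,35,0],[-2,35,0],[-2,35,0],[-2,35,0],[0,0,0],[0,0,0]],"angular":[[0,0,0],[0,0,0],[0,0,0],[0,0,0],[0,0,0],[0,0,0]]}'>/dev/null; python3 -c "
from h import *
C,im=snap('wrist','w5');print(C['c'])"
python3 -m pendant '{"grip":[-1,-1,-1,-1,-1,-1],"linear":[[2,30,0],[2,30,0],[2,30,0],[2,30,0],[0,0,0],[0,0,0]],"angular":[[0,0,0],[0,0,0],[0,0,0],[0,0,0],[0,0,0],[0,0,0]]}'; python3 - <<'E'
from h import *
import pickle
C,im=snap('wrist','w6');print(C['c'])
# centre crops x2.2 around guesses
t=[]
for n,X in [('w4',(515,-184,83)),('w5',(515,-184,83)),('w5',(490,102,95)),('w6',(490,102,95))]:
    K=pickle.load(open(f'pics/{n}.pkl','rb'));u,v=proj(K,X).round().astype(int);print(n,u,v)
    I=cv2.copyMakeBorder(cv2.imread(f'pics/{n}.png'),100,100,100,100,0)
    x0=u-70;y0=v-60;print('crop origin',x0,y0)
    t.append(cv2.resize(I[y0+100:y0+220,x0+100:x0+240],(400,300) if 0 else (350,300),interpolation=cv2.INTER_CUBIC))
cv2.imwrite('pics/crops.png',np.vstack([np.hstack(t[:2]),np.hstack(t[2:])]))
E
```

```text
[ 354.16167435 -205.88149884  408.59808383]
[350.78929955 -64.02997577 408.70809836]
t: 4.15
ee_pos: [399.2, 57.9, 246.1]
orientation: [-0.135, 3.138, -0.0]
ft_force: [0.1, -0.4, -0.5]
width: 0.6
grasp_force: 0.0
[332.81719586  52.79031992 408.65576159]
w4 331 315
crop origin 261 255
w5 194 307
crop origin 124 247
w5 475 312
crop origin 405 252
w6 359 320
crop origin 289 260
```

View pics/crops.png

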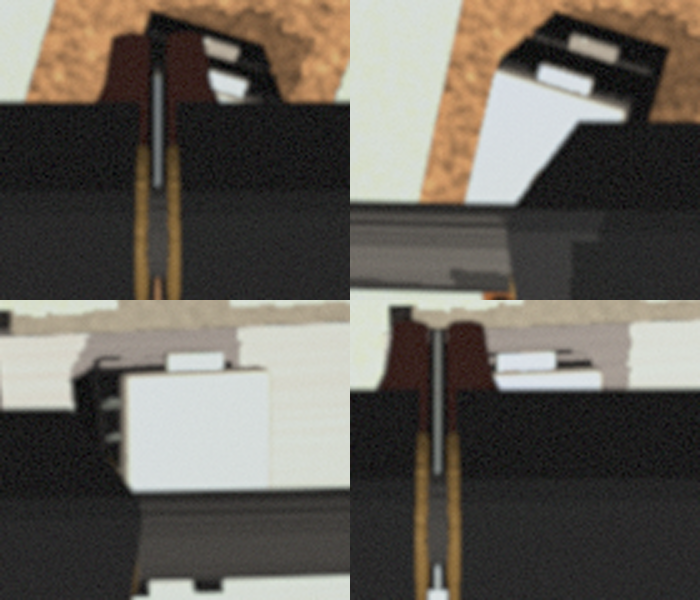

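The crops show the fingers at image-down (+x), so moving back made it worse. Case A and the column need the TCP further out in +x.

```bash
python3 -m pendant '{"grip":[-1,-1,-1,-1,-1],"linear":[[-37,-5,0],[-37,-5,0],[-37,-5,0],[0,0,0],[0,0,0]],"angular":[[0,0,0],[0,0,0],[0,0,0],[0,0,0],[0,0,0]]}' >/dev/null; python3 -c "
from h import *
C,im=snap('wrist','w7');print(C['c'])"
python3 -m pendant '{"grip":[-1,-1,-1,-1,-1,-1],"linear":[[-7,-38,0],[-7,-38,0],[-7,-38,0],[-7,-38,0],[0,0,0],[0,0,0]],"angular":[[0,0,0],[0,0,0],[0,0,0],[0,0,0],[0,0,0],[0,0,0]]}'>/dev/null; python3 -c "
from h import *
C,im=snap('wrist','w8');print(C['c'])"
python3 -m pendant '{"grip":[-1,-1,-1,-1,-1,-1],"linear":[[3,-35,0],[3,-35,0],[3,-35,0],[3,-35,0],[0,0,0],[0,0,0]],"angular":[[0,0,0],[0,0,0],[0,0,0],[0,0,0],[0,0,0],[0,0,0]]}'; python3 - <<'E'
from h import *
import pickle
C,im=snap('wrist','w9');print(C['c'])
t=[]
for n,X in [('w8',(523,-184,83)),('w9',(523,-184,83)),('w1',(503,102,80)),('w7',(503,102,80))]:
    K=pickle.load(open(f'pics/{n}.pkl','rb'));u,v=proj(K,X).round().astype(int)
    I=cv2.copyMakeBorder(cv2.imread(f'pics/{n}.png'),100,100,100,100,0)
    x0=u-66;y0=v-50;print(n,'crop origin',x0,y0)
    t.append(cv2.resize(I[y0+100:y0+200,x0+100:x0+233],(399,300),interpolation=cv2.INTER_CUBIC))
cv2.imwrite('pics/crops2.png',np.vstack([np.hstack(t[:2]),np.hstack(t[2:])]))
E
```

```text
[446.04762772  45.01037271 407.99176076]
[ 483.90128411 -104.37883051  408.55038466]
t: 5.72
ee_pos: [550.2, -237.9, 246.0]
orientation: [0.128, -3.138, -0.001]
ft_force: [0.0, -0.2, -0.0]
width: 0.5
grasp_force: 0.0
[ 483.99084609 -242.90776775  408.54155669]
w8 crop origin 170 140
w9 crop origin 315 152
w1 crop origin 171 187
w7 crop origin 311 170
```

View pics/crops2.png

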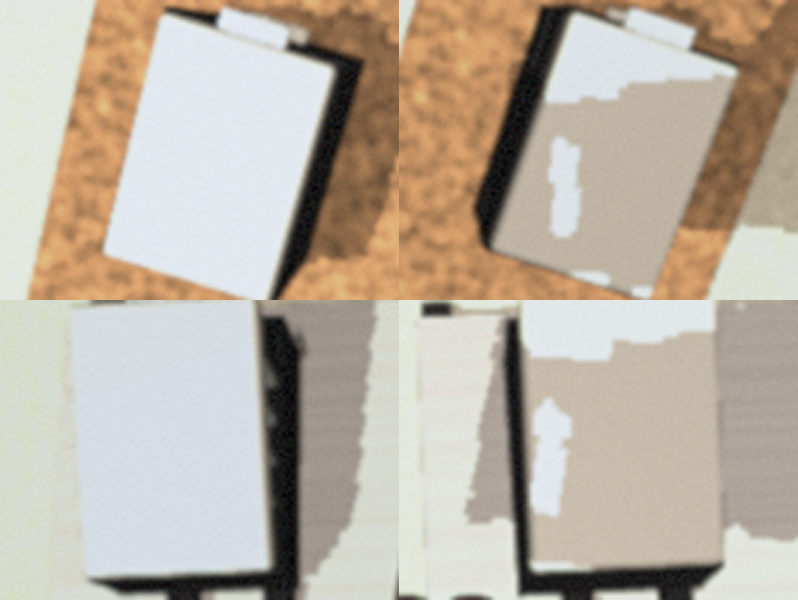

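Crops (3x) show the lid corners. Column top: w8 (224,145), (281,162), (261,240), (205,224); w9 (372,156), (428,176), (399,251), (345,234). Lid A: w1 (195,190), (258,188), (261,277), (200,280); the hinge corners in w7 are about (354,261) and (418,258).

```bash
cat > m.py <<'E'
from h import *
import pickle
K={n:pickle.load(open(f'pics/{n}.pkl','rb')) for n in ['w1','w2','w5','w7','w8','w9']}
G={n:cv2.cvtColor(cv2.imread(f'pics/{n}.png'),cv2.COLOR_BGR2GRAY) for n in K}
def sp(n,uv):
    r=cv2.cornerSubPix(G[n],np.array([[uv]],np.float32),(3,3),(-1,-1),(3,30,.01))[0,0]
    return r if np.hypot(*(r-uv))<2 else np.array(uv)
col={}
for k,a,b in [('TL',(224,144.7),(372.3,156)),('TR',(281,162.3),(427.7,175.7)),('BR',(260.7,239.7),(398.7,251)),('BL',(204.7,224),(345.3,234.3))]:
    a=sp('w8',a);b=sp('w9',b);X,e=tri([(K['w8'],a),(K['w9'],b)]);col[k]=X;print('col',k,a,b,X.round(1),np.round(e,1))
A={}
for k,a,n,b in [('TL',(195,189.7),'w5',(453.8,281.6)),('TR',(258.3,188),'w5',(512.2,280)),('BR',(261.3,277),'w7',(418,258.3)),('BL',(199.7,279.7),'w7',(354.3,260.7))]:
    a=sp('w1',a);b=sp(n,b);X,e=tri([(K['w1'],a),(K[n],b)]);A[k]=X;print('A',k,a,b,X.round(1),np.round(e,1))
for nm,D in [('col',col),('A',A)]:
    x=(D['BL']+D['BR']-D['TL']-D['TR'])/2; y=(D['TR']+D['BR']-D['TL']-D['BL'])/2
    print(nm,'centre',(sum(D.values())/4).round(1),'|x|,|y|',np.linalg.norm(x).round(1),np.linalg.norm(y).round(1),'yaw x',np.degrees(np.arctan2(x[1],x[0])).round(2),'yaw y',np.degrees(np.arctan2(-y[0],y[1])).round(2),'slope',np.degrees(np.arctan2(x[2],np.hypot(*x[:2]))).round(2))
E
python3 m.py
```

```text
col TL [224.08763 143.49619] [373.32425 155.09242] [ 480.6 -196.6   82.3] [0.1 0.1]
col TR [281.03607 161.83354] [427.59253 174.79378] [ 493.7 -143.2   81.5] [0.3 0.3]
col BR [260.7 239.7] [397.63806 251.48659] [ 571.8 -160.3   75.9] [0.6 0.6]
col BL [203.97324 223.32687] [345.5536  235.50197] [ 557.9 -215.    83.2] [0.7 0.7]
A TL [193.41771 188.6346 ] [453.8 281.6] [455.   68.8 107.5] [0.2 0.2]
A TR [258.3 188. ] [511.38312 279.49524] [449.8 125.8 105. ] [0.5 0.5]
A BR [260.411   276.67105] [419.18744 257.3589 ] [524.7 133.9 126.3] [0. 0.]
A BL [199.63095 279.49448] [354.3 260.7] [533.4  78.9 122.3] [0. 0.]
col centre [ 526.  -178.8   80.7] |x|,|y| 79.8 55.8 yaw x -12.87 yaw y -14.04 slope -1.68
A centre [490.7 101.9 115.3] |x|,|y| 79.3 56.4 yaw x 6.79 yaw y 7.03 slope 13.17
```

Column lid: centre about (526,-179), yaw about -13.5°. Case A: yaw about 6.9°, lid slope 13° against 30°, so about 0.29 rad open. Both fit the text. Next I'll refine the column centre on the lid plane and work out the moves.

```bash
cat > g.py <<'E'
from h import *
psi=np.radians(6.9); c30,s30=np.cos(np.pi/6),.5
X=np.array([c30*np.cos(psi),c30*np.sin(psi),s30]);Y=np.array([-np.sin(psi),np.cos(psi),0]);Z=np.cross(X,Y)
O=np.array([512,104.3,68.7])
RA=np.stack([-X,Y,-Z],1)      # tool over case A
def delta(P,R):
    o=ctrl.get_obs();Rt=Ro.from_rotvec(o['orientation']).as_matrix();d=np.array(P)-o['ee_pos']
    print('P',np.round(P,1),'d world',d.round(1),'d in tool now',(Rt.T@d).round(1),'d in target frame',(R.T@d).round(1),'turn',Ro.from_matrix(Rt.T@R).as_rotvec().round(3))
def caseA(p): return O+p[0]*X+p[1]*Y+p[2]*Z
E
python3 - <<'E'
from g import *
import m
for n,i in [('w8',0),('w9',1)]:
    uv={'w8':[(224.1,143.5),(281,161.8),(260.7,239.7),(204,223.3)],'w9':[(373.3,155.1),(427.6,174.8),(397.6,251.5),(345.5,235.5)]}[n]
    P=np.array([onz(m.K[n],q,82.5) for q in uv]);x=P[2]+P[3]-P[0]-P[1];y=P[1]+P[2]-P[0]-P[3]
    print(n,P.mean(0).round(1),np.degrees([np.arctan2(x[1],x[0]),np.arctan2(-y[0],y[1])]).round(2))
delta(caseA((-28,0,100)),RA)
E
```

```text
col TL [224.08763 143.49619] [373.32425 155.09242] [ 480.6 -196.6   82.3] [0.1 0.1]
col TR [281.03607 161.83354] [427.59253 174.79378] [ 493.7 -143.2   81.5] [0.3 0.3]
col BR [260.7 239.7] [397.63806 251.48659] [ 571.8 -160.3   75.9] [0.6 0.6]
col BL [203.97324 223.32687] [345.5536  235.50197] [ 557.9 -215.    83.2] [0.7 0.7]
A TL [193.41771 188.6346 ] [453.8 281.6] [455.   68.8 107.5] [0.2 0.2]
A TR [258.3 188. ] [511.38312 279.49524] [449.8 125.8 105. ] [0.5 0.5]
A BR [260.411   276.67105] [419.18744 257.3589 ] [524.7 133.9 126.3] [0. 0.]
A BL [199.63095 279.49448] [354.3 260.7] [533.4  78.9 122.3] [0. 0.]
col centre [ 526.  -178.8   80.7] |x|,|y| 79.8 55.8 yaw x -12.87 yaw y -14.04 slope -1.68
A centre [490.7 101.9 115.3] |x|,|y| 79.3 56.4 yaw x 6.79 yaw y 7.03 slope 13.17
w8 [ 525.2 -178.5   82.5] [-12.79 -12.77]
w9 [ 526.  -179.2   82.5] [-13.35 -13.46]
P [438.3  95.4 141.3] d world [-112.   332.2 -104.6] d in tool now [ 83.9 340.3 105. ] d in target frame [114.  343.3  55. ] turn [-0.009 -0.524 -0.037]
```

```bash
python3 -m pendant '{"grip":[-1,-1,-1,-1,-1,-1,-1,-1,-1,-1],"linear":[[8.4,34,0],[8.4,34,0],[8.4,34,0],[8.4,34,0],[8.4,34,0],[8.4,34,0],[8.4,34,0],[8.4,34,0],[8.4,34,0],[8.4,34,0]],"angular":[[0,0,0],[0,0,0],[0,0,0],[0,0,0],[0,0,0],[0,0,0],[0,0,0],[0,0,0],[0,0,0],[0,0,0]]}'>/dev/null;python3 -m pendant '{"grip":[-1,-1,-1,-1,-1,-1,-1],"linear":[[0,0,0],[0,0,0],[0,0,0],[0,0,0],[0,0,0],[0,0,0],[0,0,0]],"angular":[[0,-0.105,-0.007],[0,-0.105,-0.007],[0,-0.105,-0.007],[0,-0.105,-0.007],[0,-0.105,-0.007],[0,0,0],[0,0,0]]}'; python3 -c "
from g import *
delta(caseA((-28,0,100)),RA);delta(caseA((-28,0,40)),RA);print(ctrl.get_obs()['qpos'])"
```

```text
t: 7.18
ee_pos: [436.8, 94.6, 245.5]
orientation: [-0.159, 2.616, 0.03]
ft_force: [-0.0, -0.3, -0.9]
width: 0.4
grasp_force: 0.0
P [438.3  95.4 141.3] d world [   1.5    0.8 -104.2] d in tool now [50.5  1.5 91.2] d in target frame [50.7  0.6 91.1] turn [-0.008 -0.002  0.003]
P [468.1  99.   89.3] d world [  31.3    4.4 -156.2] d in tool now [ 50.3   2.  151.2] d in target frame [ 50.7   0.6 151.1] turn [-0.008 -0.002  0.003]
[ 0.23026364 -0.07123113  2.30648194 -0.16487093  0.39338926 -1.32612678]
```

```bash
python3 -m pendant '{"grip":[-1,-1,-1,-1,-1,-1],"linear":[[12.6,0.2,25],[12.6,0.2,25],[12.6,0.2,25],[12.6,0.2,25],[0,0,0],[0,0,0]],"angular":[[-0.008,0,0],[0,0,0],[0,0,0],[0,0,0],[0,0,0],[0,0,0]]}'; python3 -c "
from g import *
delta(caseA((-28,0,40)),RA);print(ctrl.get_obs()['qpos'])"
```

```text
t: 7.68
ee_pos: [446.3, 95.5, 159.1]
orientation: [-0.156, 2.618, 0.023]
ft_force: [-0.8, -1.3, -0.3]
width: 0.3
grasp_force: 0.0
P [468.1  99.   89.3] d world [ 21.8   3.5 -69.8] d in tool now [15.5  1.9 71.5] d in target frame [15.8  0.8 71.4] turn [-0.014 -0.005  0.002]
[ 0.23152243  0.15611041  2.36991406 -0.60116171  0.12217418 -0.87849477]
```

The wrist is at the j5 limit at 30° tilt, so I'll use less. About 14° is fine for pressing. I can also grip the flat sides at that pitch and level the case afterwards.

```bash
cat >> g.py <<'E'
def RT(tilt,yaw=6.9):  # tool y = case y, tool z leaning tilt deg toward +x
    a=np.radians(yaw);x=np.array([np.cos(a),np.sin(a),0]);y=np.array([-np.sin(a),np.cos(a),0]);t=np.radians(tilt)
    z=np.sin(t)*x+np.array([0,0,-np.cos(t)]);return np.stack([np.cross(y,z),y,z],1)
def st():
    o=ctrl.get_obs();p=np.array(o['ee_pos'])-O;print('in case',np.round([p@X,p@Y,p@Z],1),'F.Z',np.round(np.array(o['ft_force'])@Z,1),'q',np.round(o['qpos'],2),'t',o['t'])
E
python3 -m pendant '{"grip":[-1,-1,-1,-1,-1],"linear":[[0,0,0],[0,0,0],[0,0,0],[0,0,0],[0,0,0]],"angular":[[0,0.09,0],[0,0.09,0],[0,0.09,0],[0,0,0],[0,0,0]]}'; python3 -c "
from g import *
R=RT(14);st()
delta(caseA((-36,0,70)),R);delta(caseA((-36,0,43)),R);print('down dir in tool',R.T@-Z)"
```

```text
t: 8.1
ee_pos: [449.2, 91.0, 160.7]
orientation: [-0.154, 2.813, -0.01]
ft_force: [-0.2, -0.4, 0.2]
width: 0.4
grasp_force: 0.0
in case [ -9.4  -5.7 111.7] F.Z 0.3 q [ 0.21  0.17  2.24 -0.14  0.41 -1.35] t 8.1
P [446.3  96.3 111.3] d world [ -2.9   5.4 -49.4] d in tool now [17.9  6.9 46. ] d in target frame [14.1  5.7 47.4] turn [-0.028  0.079 -0.008]
P [459.7  98.   87.9] d world [ 10.5   7.  -72.8] d in tool now [12.5  7.6 72.4] d in target frame [ 6.7  5.7 73.4] turn [-0.028  0.079 -0.008]
down dir in tool [-0.27563736  0.          0.9612617 ]
```

```bash
python3 -m pendant '{"grip":[-1,-1,-1,-1,-1,-1],"linear":[[0,0,0],[4.7,1.9,12],[4.7,1.9,12],[4.7,1.9,12],[0,0,10],[0,0,0]],"angular":[[-0.028,0.079,-0.008],[0,0,0],[0,0,0],[0,0,0],[0,0,0],[0,0,0]]}'; python3 -c "
from g import *
R=RT(14);st()
delta(caseA((-36,0,43)),R)"
```

```text
t: 8.6
ee_pos: [441.8, 95.4, 109.6]
orientation: [-0.176, 2.899, 0.019]
ft_force: [-0.4, 0.4, 0.2]
width: 0.6
grasp_force: 0.0
in case [-40.8  -0.4  70.8] F.Z 0.3 q [ 0.2   0.29  2.23 -0.05  0.38 -1.44] t 8.6
P [459.7  98.   87.9] d world [ 17.9   2.6 -21.6] d in tool now [-12.5   0.4  25.3] d in target frame [-12.3   0.4  25.4] turn [-0.001 -0.006  0.001]
```

```bash
python3 -m pendant '{"grip":[-1,-1,-1,-1,-1,-1],"linear":[[-5,0,0],[-1.4,0,4.8],[-1.4,0,4.8],[-1.4,0,4.8],[-1.4,0,4.8],[0,0,0]],"angular":[[0,0,0],[0,0,0],[0,0,0],[0,0,0],[0,0,0],[0,0,0]]}'; python3 -c "
from g import *
st()"
```

```text
t: 9.1
ee_pos: [457.2, 97.1, 94.0]
orientation: [-0.176, 2.9, 0.019]
ft_force: [-3.4, 0.4, 1.1]
width: 0.4
grasp_force: 0.9
in case [-35.2  -0.6  49.5] F.Z 2.6 q [ 0.2   0.35  2.21 -0.06  0.35 -1.44] t 9.1
```

```bash
for i in 1 2 ; do python3 -m pendant '{"grip":[-1,-1,-1,-1],"linear":[[-0.5,0,1.6],[-0.5,0,1.6],[0,0,0],[0,0,0]],"angular":[[0,0,0],[0,0,0],[0,0,0],[0,0,0]]}'|grep ft; python3 -c "
from g import *
st()"; done
```

```text
ft_force: [-4.1, -2.1, 2.1]
in case [-34.7  -0.6  46.6] F.Z 3.9 q [ 0.2   0.35  2.21 -0.06  0.34 -1.44] t 9.4333
ft_force: [-9.5, -0.4, 9.3]
in case [-35.   -0.6  43.7] F.Z 12.8 q [ 0.2   0.36  2.2  -0.06  0.34 -1.44] t 9.7667
```

```bash
for i in 1 2 ; do python3 -m pendant '{"grip":[-1,-1,-1],"linear":[[-0.3,0,1],[0,0,0],[0,0,0]],"angular":[[0,0,0],[0,0,0],[0,0,0]]}'|grep ft; python3 -c "
from g import *
st()"; done
```

```text
ft_force: [-14.4, -1.3, 18.2]
in case [-35.1  -0.6  43.1] F.Z 23.0 q [ 0.2   0.36  2.2  -0.06  0.34 -1.44] t 10.0167
ft_force: [-16.8, -1.5, 26.6]
in case [-35.2  -0.6  42.5] F.Z 31.5 q [ 0.2   0.36  2.2  -0.06  0.34 -1.44] t 10.2667
```

```bash
python3 -m pendant '{"grip":[-1,-1,1,1,1,1,1],"linear":[[0,0,-10],[0,0,-30],[-10,0,-35],[-10,0,-35],[-10,0,0],[0,0,0],[0,0,0]],"angular":[[0,0,0],[0,0,0],[0,0,0],[0,0,0],[0,0,0],[0,0,0],[0,0,0]]}'; python3 - <<'E'
from g import *
st();R=RT(14)
delta(caseA((-5.2,0,2.7)),R)
C,im=snap('wrist','w10')
D={k:proj(C,caseA(p)) for k,p in dict(TL=(-40,-28,40),TR=(-40,28,40),BR=(40,28,40),BL=(40,-28,40)).items()}
big=cv2.resize(im,(800,600))
for k,p in D.items(): cv2.circle(big,tuple((p*1.25).round().astype(int).tolist()),3,(0,0,255),1);print(k,p.round(1))
cv2.imwrite('pics/w10b.png',big)
E
```

```text
t: 10.85
ee_pos: [466.5, 98.5, 201.4]
orientation: [-0.175, 2.895, 0.019]
ft_force: [-0.1, 0.2, -0.6]
width: 30.3
grasp_force: 0.0
in case [ 26.6  -0.3 137.9] F.Z -0.5 q [ 0.2   0.14  2.12 -0.03  0.64 -1.47] t 10.85
P [506.2 103.6  68.4] d world [  39.7    5.1 -133. ] d in tool now [ -7.2   0.5 138.7] d in target frame [ -6.7   0.3 138.7] turn [-0.001 -0.003  0.001]
TL [288.3 192.5]
TR [358.4 192.5]
BR [358.7 293.1]
BL [287.9 293. ]
```

View pics/w10b.png

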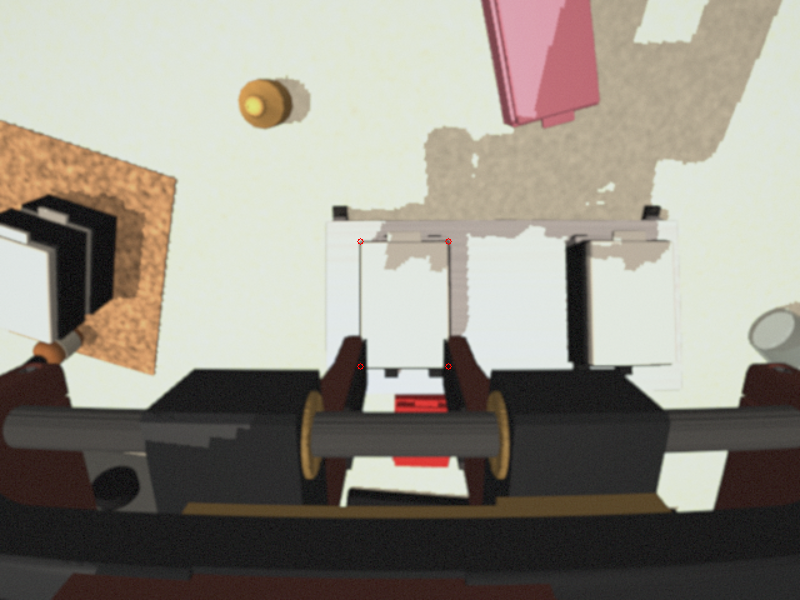

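w10b shows the lid corners sitting on the predicted shut-lid points, (360,241), (448,241), (360,366) and (448,366) in the enlarged view. So the lid is shut and the pose of A is confirmed. Next is the grasp.

```bash
python3 -m pendant '{"grip":[1,1,1,1,1,1,1],"linear":[[-1.7,0,10],[-1.7,0,10],[-1.7,0,10],[-1.7,0,10],[0,0,0],[0,0,0],[0,0,0]],"angular":[[0,0,0],[0,0,0],[0,0,0],[0,0,0],[0,0,0],[0,0,0],[0,0,0]]}'|grep -E 'wid'; python3 -m pendant '{"grip":[1,1,1,1,1,1,1,1],"linear":[[0,0,20],[0,0,20],[0,0,20],[0,0,15],[0,0,12],[0,0,10],[0,0,0],[0,0,0]],"angular":[[0,0,0],[0,0,0],[0,0,0],[0,0,0],[0,0,0],[0,0,0],[0,0,0],[0,0,0]]}';python3 -c "
from g import *
st();delta(caseA((-5.2,0,2.7)),RT(14))"
```

```text
width: 81.0
t: 12.15
ee_pos: [504.5, 102.9, 69.8]
orientation: [-0.176, 2.898, 0.019]
ft_force: [-1.4, 0.3, -0.3]
width: 87.7
grasp_force: 0.0
in case [-6.  -0.5  4.8] F.Z 0.4 q [ 0.19  0.45  2.12 -0.05  0.34 -1.46] t 12.15
P [506.2 103.6  68.4] d world [ 1.6  0.7 -1.4] d in tool now [-1.3  0.5  1.8] d in target frame [-1.3  0.5  1.8] turn [-0.001 -0.005  0.001]
```

```bash
python3 -m pendant '{"grip":[1,-1,-1,-1,-1,-1,-1,-1,-1,-1],"linear":[[-1,0.4,1.5],[0,0,0],[0,0,0],[0,0,0],[0,0,0],[0,0,0],[0,0,0],[0,0,0],[0,0,0],[0,0,0]],"angular":[[0,0,0],[0,0,0],[0,0,0],[0,0,0],[0,0,0],[0,0,0],[0,0,0],[0,0,0],[0,0,0],[0,0,0]]}';python3 -c "
from g import *
st();R=RT(14);print('up Z in tool',(R.T@Z).round(3))"
```

```text
t: 12.98
ee_pos: [506.0, 103.5, 68.9]
orientation: [-0.176, 2.897, 0.019]
ft_force: [-2.7, -0.2, 5.9]
width: 59.7
grasp_force: 30.0
in case [-5.1 -0.1  3.2] F.Z 6.5 q [ 0.19  0.45  2.12 -0.05  0.33 -1.45] t 12.9833
up Z in tool [ 0.276  0.    -0.961]
```

```bash
python3 -m pendant '{"grip":[-1,-1,-1,-1,-1,-1,-1,-1,-1,-1],"linear":[[0.6,0,-2],[1.4,0,-5],[2.8,0,-10],[5,0,-17],[5,0,-17],[7,0,-25],[7,0,-25],[7,0,-25],[0,0,0],[0,0,0]],"angular":[[0,0,0],[0,0,0],[0,0,0],[0,0,0],[0,0,0],[0,0,0],[0,0,0],[0,0,0],[0,0,0],[0,0,0]]}';python3 - <<'E'
from g import *
st()
yaw=-13.1
# case level: tool tilt = 14-30=-16. TCP offset in case frame
off=np.array([-5.1,-.1,3.2]); a=np.radians(yaw); Rz=Ro.from_euler('z',a).as_matrix()
O2=np.array([525.6,-178.9,83.0]); T=O2+Rz@off
R=RT(-16,yaw); print('place TCP',T.round(1)); delta(T+[0,0,80],R)
E
```

```text
t: 13.82
ee_pos: [441.6, 95.9, 183.7]
orientation: [-0.175, 2.894, 0.02]
ft_force: [-0.2, -0.0, -1.3]
width: 59.7
grasp_force: 30.0
in case [-3.900e+00  1.000e-01  1.351e+02] F.Z -1.0 q [ 0.2   0.13  2.18 -0.04  0.58 -1.46] t 13.8167
place TCP [ 520.6 -177.8   86.2]
P [ 520.6 -177.8  166.2] d world [  79.  -273.7  -17.5] d in tool now [ -39.8 -281.3   28.2] d in target frame [-138.5 -248.7  -21.5] turn [-0.008  0.516  0.353]
```

```bash
python3 -m pendant '{"grip":[-1,-1,-1,-1,-1,-1,-1,-1],"linear":[[0,0,0],[0,0,0],[0,0,0],[0,0,0],[0,0,0],[0,0,0],[0,0,0],[0,0,0]],"angular":[[-0.0013,0.086,0.0588],[-0.0013,0.086,0.0588],[-0.0013,0.086,0.0588],[-0.0013,0.086,0.0588],[-0.0013,0.086,0.0588],[-0.0013,0.086,0.0588],[0,0,0],[0,0,0]]}';cat >> g.py <<'E'
YAW=-13.1
def place(h,O2=(525.6,-178.9,83.0)):
    off=np.array([-5.1,-.1,3.2]);T=np.array(O2)+Ro.from_euler('z',YAW,degrees=True).as_matrix()@off
    R=RT(-16,YAW);delta(T+[0,0,h],R);print('down in tool',(R.T@[0,0,-1]).round(3))
E
python3 -c "
from g import *
place(80)"
```

```text
t: 14.48
ee_pos: [441.9, 95.4, 180.6]
orientation: [-0.325, -2.842, -0.044]
ft_force: [0.1, -0.5, -1.4]
width: 60.0
grasp_force: 30.0
P [ 520.6 -177.8  166.2] d world [  78.7 -273.3  -14.4] d in tool now [-137.  -248.5  -24.3] d in target frame [-137.2 -248.3  -24.4] turn [-0.002 -0.003  0.001]
down in tool [-0.276  0.     0.961]
```

```bash
python3 -m pendant '{"grip":[-1,-1,-1,-1,-1,-1,-1,-1,-1,-1],"linear":[[-17.1,-31,-3],[-17.1,-31,-3],[-17.1,-31,-3],[-17.1,-31,-3],[-17.1,-31,-3],[-17.1,-31,-3],[-17.1,-31,-3],[-17.1,-31,-3],[0,0,0],[0,0,0]],"angular":[[0,0,0],[0,0,0],[0,0,0],[0,0,0],[0,0,0],[0,0,0],[0,0,0],[0,0,0],[0,0,0],[0,0,0]]}'
python3 -c "
from g import *
place(10)"
```

```text
t: 15.32
ee_pos: [519.5, -177.8, 167.1]
orientation: [-0.327, -2.843, -0.045]
ft_force: [0.1, 0.2, -2.2]
width: 59.9
grasp_force: 30.0
P [ 520.6 -177.8   96.2] d world [  1.1  -0.  -70.9] d in tool now [-20.7   0.3  67.9] d in target frame [-20.6   0.2  67.9] turn [-0.001 -0.002 -0.001]
down in tool [-0.276  0.     0.961]
```

```bash
python3 -m pendant '{"grip":[-1,-1,-1,-1,-1,-1,-1,-1],"linear":[[-4.1,0,13.6],[-4.1,0,13.6],[-4.1,0.1,13.6],[-4.1,0.1,13.6],[-2.7,0,8.8],[-1.5,0,4.7],[0,0,0],[0,0,0]],"angular":[[0,0,0],[0,0,0],[0,0,0],[0,0,0],[0,0,0],[0,0,0],[0,0,0],[0,0,0]]}'
python3 - <<'E'
from g import *
place(0)
t=[]
for n,(s,w) in dict(scene=((525,-178,90),55),wrist=((500,-175,90),110)).items():
    C,im=snap(n,'p_'+n);u,v=proj(C,s).round().astype(int);u=np.clip(u,w,640-w);v=np.clip(v,w,480-w);print(n,u,v)
    t.append(cv2.resize(im[v-w:v+w,u-w:u+w],(400,400),interpolation=cv2.INTER_CUBIC))
cv2.imwrite('pics/place.png',np.hstack(t))
E
```

```text
t: 15.98
ee_pos: [521.1, -176.7, 97.0]
orientation: [-0.325, -2.843, -0.045]
ft_force: [0.3, -0.8, -1.7]
width: 59.9
grasp_force: 30.0
P [ 520.6 -177.8   86.2] d world [ -0.5  -1.1 -10.8] d in tool now [-2.7 -1.2 10.4] d in target frame [-2.7 -1.2 10.4] turn [-0.001 -0.002  0.001]
down in tool [-0.276  0.     0.961]
scene 262 248
wrist 317 248
```

View pics/place.png

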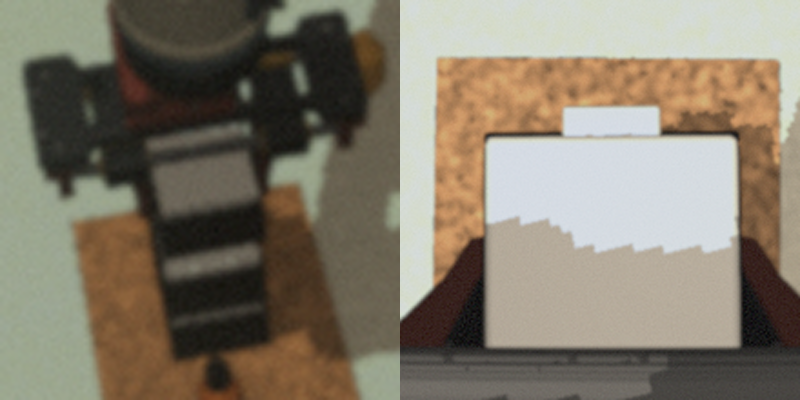

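The place view shows the held case level, its lid shut, in line with the column and with its edges parallel to the mat. Lowering it now.

```bash
python3 -m pendant '{"grip":[-1,-1,-1,-1,-1,-1],"linear":[[0.3,-1,0],[-0.8,0,2.8],[-0.8,0,2.8],[-0.7,0,2.4],[0,0,0],[0,0,0]],"angular":[[0,0,0],[0,0,0],[0,0,0],[0,0,0],[0,0,0],[0,0,0]]}'
python3 -c "
from g import *
place(0)"
for i in 1 2 3; do python3 -m pendant '{"grip":[-1,-1,-1],"linear":[[-0.2,0,0.8],[0,0,0],[0,0,0]],"angular":[[0,0,0],[0,0,0],[0,0,0]]}' | grep -E "ee_p|ft_f"; done
```

```text
t: 16.58
ee_pos: [520.4, -177.9, 88.4]
orientation: [-0.326, -2.842, -0.045]
ft_force: [-0.7, 0.5, -1.9]
width: 59.9
grasp_force: 30.0
P [ 520.6 -177.8   86.2] d world [ 0.2  0.1 -2.2] d in tool now [-0.8  0.2  2. ] d in target frame [-0.8  0.2  2. ] turn [-0.001 -0.003  0.   ]
down in tool [-0.276  0.     0.961]
ee_pos: [520.5, -177.9, 87.8]
ft_force: [0.3, -0.3, -1.7]
ee_pos: [520.5, -178.0, 87.0]
ft_force: [0.3, -0.3, -1.9]
ee_pos: [520.4, -178.0, 86.1]
ft_force: [-0.4, 0.8, -2.2]
```

```bash
for i in 1 2 3; do python3 -m pendant '{"grip":[-1,-1,-1],"linear":[[-0.15,0,0.5],[0,0,0],[0,0,0]],"angular":[[0,0,0],[0,0,0],[0,0,0]]}' | grep -E "ee_p|ft_f" ; done
```

```text
ee_pos: [520.4, -178.0, 85.6]
ft_force: [0.1, 0.7, -0.9]
ee_pos: [520.4, -177.9, 85.1]
ft_force: [-0.7, -0.0, -0.3]
ee_pos: [520.5, -178.0, 84.6]
ft_force: [0.5, 1.0, -0.8]
```

```bash
for i in 1 2 ; do python3 -m pendant '{"grip":[-1,-1,-1],"linear":[[-0.15,0,0.5],[0,0,0],[0,0,0]],"angular":[[0,0,0],[0,0,0],[0,0,0]]}' | grep -E "ee_p|ft_f" ; done
```

```text
ee_pos: [520.5, -178.0, 84.5]
ft_force: [-0.4, 0.6, 4.5]
ee_pos: [520.6, -178.0, 84.5]
ft_force: [-0.8, 1.0, 8.3]
```

```bash
python3 -m pendant '{"grip":[-0.2,0,0.2,0.5,1,1,1,1,1,1],"linear":[[0,0,0],[0,0,0],[0,0,0],[0,0,0],[0,0,0],[0,0,0],[0,0,0],[0,0,0],[0,0,0],[0,0,0]],"angular":[[0,0,0],[0,0,0],[0,0,0],[0,0,0],[0,0,0],[0,0,0],[0,0,0],[0,0,0],[0,0,0],[0,0,0]]}'
python3 -m pendant '{"grip":[1,1,1,1,1,1,1,1,1],"linear":[[0,0,-8],[0,0,-15],[0,0,-25],[0,0,-35],[0,0,-35],[15,0,-30],[20,0,-20],[0,0,0],[0,0,0]],"angular":[[0,0,0],[0,0,0],[0,0,0],[0,0,0],[0,0,0],[0,-0.09,0],[0,-0.09,0],[0,-0.09,0],[0,0,0]]}'
python3 - <<'E'
from g import *
t=[]
for n,s,w in [('wrist',(525,-178,123),110),('scene',(525,-178,80),55)]:
    C,im=snap(n,'f_'+n);u,v=proj(C,s).round().astype(int);u=np.clip(u,w,640-w);v=np.clip(v,w,480-w);print(n,u-w,v-w,400/(2*w))
    if n=='wrist':
        for z in (123,83):
            print([proj(C,np.array([525.6,-178.9,z])+Ro.from_euler('z',-13.1,degrees=True).as_matrix()@[a,b,0]).round(1).tolist() for a,b in [(-40,-28),(-40,28),(40,28),(40,-28)]])
    t.append(cv2.resize(im[v-w:v+w,u-w:u+w],(400,400),interpolation=cv2.INTER_CUBIC))
cv2.imwrite('pics/fin.png',np.hstack(t))
E
```

```text
t: 19.42
ee_pos: [520.4, -177.9, 83.5]
orientation: [-0.326, -2.843, -0.045]
ft_force: [-0.7, 1.2, -0.0]
width: 87.9
grasp_force: 0.0
t: 20.17
ee_pos: [529.5, -179.8, 256.1]
orientation: [-0.357, -3.116, 0.001]
ft_force: [-0.5, 0.4, -0.5]
width: 88.2
grasp_force: 0.0
wrist 214 118 1.8181818181818181
[[290.5, 182.5], [356.1, 182.5], [354.1, 271.6], [292.4, 271.5]]
[[294.4, 179.4], [352.3, 179.5], [350.8, 258.8], [295.9, 258.8]]
scene 208 197 3.6363636363636362
```

View pics/fin.png

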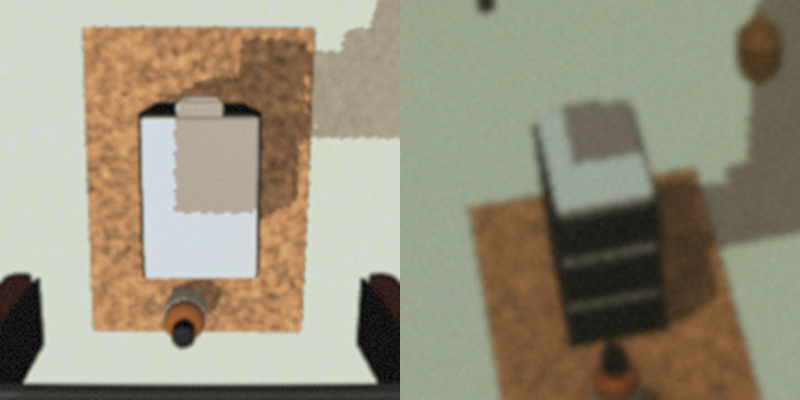

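The final view shows a column of three aligned cases, lids shut and up. The top lid's corner at (292,182) is about 1.5 px from where I predicted it, and the gripper is clear.

```bash
python3 -c "
from workcell import ctrl
print(ctrl.close_job())"
```

```text
the job is handed in; nothing more can be done
None
```

I pressed case A's lid shut in the rack, then set the case lid up on top of the column, in line with the case below to within about 1–2 mm in the last picture; the job was handed in at about 20 s of the 53 s allowed.

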